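# Clip a salvaged valve's ring into a snap hook

### The job

Lift the salvaged valve by the flat tab over its ring, press the ring sideways against the snap hook's sprung gate so that it swings inward, and bring the ring in around the hook's nose until the gate snaps shut behind it. With the ring still in your grip, slide it back along the closed gate and tug it outward against the gate with about 8 N to prove it is locked; then return it to the nose, clear of the gate, and let go so the valve hangs there quietly. The hook is not clamped in quite the same place each time, so feel for it; never push or pull on it with more than 12 N, set the ring down on it softly, and leave the other things on the bench where they are.

Things in the scene. Friction and masses are not known exactly. Their poses are not given: they have to be found in the camera images.
- valve: salvaged valve to hang (0.25 to 0.5 kg), upright: square flange 56x56x9 mm at its foot, round aluminium body 40 mm across to 60 mm high, black cap on its +x and brass stub on its -x side (to 35 mm from the axis), an upright steel ring on top, a flat steel tab above the ring. Origin: centre of the underside; z up; x = the ring's axis. May hang either way round
- ring_centre (a point): centre of the valve's ring, 79 mm above the valve's origin, valve axes. Round bar 7 mm thick; ring 34 mm inside, 48 mm outside diameter; the ring lies in the valve's y-z plane
- tab_grip (a point): grip point on the tab, on the valve's axis, 124 mm above its origin, 45 mm above the ring's centre. Tab: 10 mm thick along valve x, 28 mm wide along valve y, from 101 to 146 mm above the origin. Gripped across its 28 mm width it twists least in the fingers
- stand: fixed stand (mm), origin on the bench, z up: base 200x120x10; post with slotted head (x 85 to 115, y +-32, top 155). A level steel hook is clamped in the slot, bar centres at height 135: 10 mm spine at y=0 from the post to x=-35, half-round bow to y=36, 10 mm nose at y=36 back to its tip at x=-5, 8 mm gate from there to its hinge at x=55. Cross bar at x=62
- mouth (a point): nominal middle of the entry, (5, 36, 135) mm in the stand's frame, stand axes. THE CLAMPED HOOK MAY SIT UP TO 10 mm EITHER WAY IN y from all values here; readings do not show it: feel for it. The ring goes in along -y, level with this point, its axis along stand x, centre at this x +-5 mm. It touches the gate at ring centre y +28 mm from here, passes the nose under +12 mm, gate stop at +9 mm
- nose_rest (a point): nominal middle of the nose, (-20, 36, 135) mm in the stand's frame, stand axes; shifts in y with the hook. Ring inside, move it -x to here: the gate shuts behind it once its centre is under x -7 mm (stand frame). Tug: back at x +8 to +20 mm (stand frame), level, pull +y; it meets the shut gate about +13 mm in y from here. Hanging on the nose, the ring's centre is 12 mm below this
- gate (a joint): gate angle about its upright hinge pin: 0 shut, grows inward (tip towards the spine) to its stop at 0.36 rad. Sprung shut: about 2.3 N at the tip starts it, about 5 N holds it at the stop; it cannot open outward
- brake_disc: bystander: used brake disc 240 mm across lying flat, origin at the centre of its underside; leave alone
- bare_valve: bystander: another valve, 88 mm tall with a black round head, no ring; origin at the centre of its underside; leave alone
- spanner: bystander: steel spanner lying on the bench; leave alone
- bolt_jar: bystander: clear jar 70 mm across, 90 mm tall; origin at the centre of its underside; leave alone
Mind the look-alikes: they are no part of the job. Leave any orange or purple look-alike of the valve alone.

How it is judged:
By the outcome, as a careful person would: the job done as asked, in the order asked, and still so for the second after the job is handed in, with the robot touching nothing.
It also fails if it takes over 72 s, if anything falls off the work surface, if the arm or the gripper's body presses on something with over 40 N, if the wrist force passes 120 N, or if a joint passes its speed limit or range.

### The arm

A 6-joint arm with a two-finger parallel gripper is mounted at the origin on the work surface. World frame = base frame: x ahead of the robot, y to its left, z up, the work surface at z = 0. Lengths are in mm, angles in rad, forces in N, time in s.
With the tool pointing down it reaches from about 350 to 975 mm from the base axis. Payload 7.1 kg.
Tool frame: the origin (TCP) lies midway between the tips of the shut fingers; the grasp point (between the pads) lies 19 mm behind it (ctrl.grip_depth is the distance from the TCP to the grasp point, in mm); z points along the fingers, y is the line along which they close (so a half turn about z gives the same grasp; the last joint's range is limited). The gripper opens to 88 mm and grips with 3 to 60 N. Pads are 20 mm wide; open, the fingers measure 115 mm over their backs; the gripper's body (75 mm by 178 mm) begins 61 mm behind the grasp point.
Start: joints at [1.236, 0.423, 1.63, -0, 1.089, -0.019], TCP at [194.079, 594.086, 222.675] pointing down, gripper open.
Joint ranges: [-3, 3], [-0.9, 2.11], [0.09, 2.58], [-1.31, 4.45], [0.11, 2.69], [-2.54, 2.54]. Speed limits (rad/s): [2.39, 2.39, 3.01, 3.14, 3.14, 3.14].

### API

Orientations are given as a rotation vector (axis times angle).
In Python, from workcell import ctrl, cams gives the robot as it stands.
- The arm moves only by the tool move_arm, never from a script. Its argument "steps" is a list of rows, each a list of 3 entries, a list of its own where there are three numbers: the shift along the tool's x, y, z in units of 25 mm (1.0 is 25 mm), then the turn about the tool's z in units of 5 degrees (1.0 is 5 degrees), then the closure, from 0 (fully open) to 1 (shut). A call has 1 to 20 rows; each row shifts and turns the commanded pose from where the row before left it, along the tool's axes as they then stand; what a row does not reach is not made up. A row lasts 1/12 s, in which the tool goes at most 41.7 mm and 7.16 degrees, less where a joint would pass 70% of its speed; a pose out of reach is approached as far as the arm can. A call is refused whole if a number of a shift passes 1 or a number of a turn 1, either way. A call with a gripper value outside its range is refused whole. The fingers move at their own pace and stop on an object; the grip force is fixed at half the most. Time passes only in rows, so rows that do not move let the fingers close. It gives the time, the measured TCP pose, the force, the opening and the grip force at its end, in the units of the state.
- ctrl.get_obs(): the state, without advancing time (a new reading comes with each control period).
- cams.get_image(name): name is "side" or "top" or "wrist"; returns a dict with "image" (400x640x3 uint8, red, green, blue), "camera_matrix" (3x3 intrinsics, pixels), "xyz" and "rotation" of the camera in the world; the wrist camera has in their place "mount" (4x4, takes a point from camera to tool coordinates, whose origin is the TCP and whose axes are the flange's). Camera axes: x right, y down, z forward; pixel columns grow to the right and rows downward; lengths in mm; the calibration is good to about 2 mm. A picture is of the moment at which its call begins: read the wrist's pose just before it. There is no depth.
- ctrl.close_job(): hands the job in; it is judged then, once.
Trained networks look in the newest picture that a camera, given by its name, has taken for a name from the list of things; names that differ only in an ending like _2 or _b are one class to them, and where a whole thing is asked for, a point or a joint stands for the part that bears it (a point fixed in the world has none). Each returns a list of dicts, best first, with "p" (0 to 1); they miss things now and then, are a little off and sometimes report something else, mostly with a low value. They report only what shows in the picture. A call takes as long as a camera call. They do not tell look-alikes from the thing itself.
- cams.boxes_of(camera, thing): "rect" ([centre column, centre row, width, height] in pixels, round what is visible of it).
- cams.cut_out(camera, thing): "pixels" (400x640 bool, what is visible of it) and "rect" ([centre column, centre row, width, height] in pixels, round what is visible of it).
The state is a dict: "t": time; "qpos": joint angles; "qvel": joint speeds; "joint_torque": joint torques, N m; "ee_pos": TCP position; "orientation": TCP orientation; "ft_force": force on the tool from outside, world axes, zero at the start; "moment": the same for the moment, N m; "width": finger opening in mm; "grasp_force": force on a finger pad.
Only numpy, scipy, OpenCV 4.12 (cv2) and the standard library are available. Lean on these libraries where they do the work, as an engineer would, in place of code of your own. Each camera call takes 0.05 s, during which the arm holds its last target. There are 200 camera calls.

## Working session

There is one attempt and no reset: what is moved stays moved. The work goes in short steps, Python scripts to look and compute and a tool call to move; the robot and the scene stay as the last step left them, time stands still between calls to the robot, and variables do not carry over. Pictures are saved under pics/ and viewed, at most 10 in all, crops included, and the job is handed in when it is done.

Besides the shell and the picture viewer there is one more tool, called after "Call:" as a command line: name --argument value ..., lists and objects as JSON in quotes. move_arm: Moves the arm, as the interface text tells. Its arguments: {"type":"object","properties":{"steps":{"type":"array"}},"required":["steps"]}

```bash
mkdir -p pics; ls; python3 - <<'E'
from workcell import ctrl,cams
import cv2,numpy as np
o=ctrl.get_obs(); print({k:np.round(v,3).tolist() for k,v in o.items()}, ctrl.grip_depth)
ims=[]
for n in ["side","top"]:
    d=cams.get_image(n); cv2.imwrite(f"pics/{n}0.png",d["image"][:,:,::-1]); 
    print(n,d["camera_matrix"].round(1).tolist(),d["xyz"],np.round(d["rotation"],3).tolist())
    for t in ["valve","stand","brake_disc","bare_valve","spanner","bolt_jar","gate","tab_grip"]:
        try: print(n,t,[(np.round(b["rect"]).tolist(),round(b["p"],2)) for b in cams.boxes_of(n,t)[:3]])
        except Exception as e: print(t,e)
E
```

```text
pics
{'t': 0.0, 'qpos': [1.236, 0.424, 1.631, 0.0, 1.089, -0.019], 'qvel': [-0.003, -0.0, 0.002, 0.002, 0.002, 0.0], 'joint_torque': [0.001, -54.461, -27.367, 0.065, 0.023, -0.0], 'ee_pos': [193.881, 593.558, 221.906], 'orientation': [-0.494, -3.102, 0.002], 'ft_force': [0.545, 0.22, 0.862], 'moment': [-0.037, 0.05, 0.019], 'grasp_force': 0.0, 'width': 88.237} 18.700000000000003
side [[384.9, 0.0, 319.6], [0.0, 384.9, 198.1], [0.0, 0.0, 1.0]] [ -61.48382724 -583.63557991 1011.57945461] [-2.26, 0.936, -0.355]
side valve [([291.0, 205.0, 20.0, 42.0], 0.87), ([272.0, 163.0, 19.0, 34.0], 0.84), ([336.0, 161.0, 9.0, 40.0], 0.82)]
side stand [([380.0, 220.0, 66.0, 79.0], 0.78)]
side brake_disc [([289.0, 144.0, 61.0, 43.0], 0.95)]
side bare_valve [([217.0, 174.0, 15.0, 30.0], 0.86)]
side spanner [([381.0, 330.0, 67.0, 21.0], 0.97)]
side bolt_jar [([437.0, 236.0, 30.0, 35.0], 0.7)]
side gate []
side tab_grip [([334.0, 162.0, 17.0, 36.0], 0.93), ([273.0, 164.0, 21.0, 31.0], 0.74), ([252.0, 216.0, 26.0, 43.0], 0.66)]
top [[434.1, 0.0, 316.9], [0.0, 434.1, 202.1], [0.0, 0.0, 1.0]] [ 397.4165736   -20.58180625 1289.40617018] [-2.138, 2.189, -0.1]
top valve [([245.0, 241.0, 26.0, 17.0], 0.98), ([227.0, 205.0, 25.0, 23.0], 0.97), ([278.0, 144.0, 25.0, 29.0], 0.85)]
top stand [([376.0, 170.0, 52.0, 79.0], 0.71)]
top brake_disc [([202.0, 154.0, 79.0, 82.0], 0.87)]
top bare_valve [([184.0, 263.0, 26.0, 18.0], 0.9)]
top spanner [([454.0, 262.0, 53.0, 41.0], 0.83)]
top bolt_jar [([432.0, 144.0, 27.0, 35.0], 0.61)]
top gate [([376.0, 173.0, -3.0, 6.0], 0.54)]
top tab_grip [([274.0, 273.0, 24.0, 21.0], 0.92), ([227.0, 206.0, 26.0, 23.0], 0.85), ([275.0, 144.0, 21.0, 33.0], 0.76)]
```

```bash
python3 - <<'E'
import cv2,numpy as np
a=cv2.imread("pics/side0.png")[110:290,190:460]; b=cv2.imread("pics/top0.png")[110:300,160:480]
A=cv2.resize(a,None,fx=2.9,fy=2.9,interpolation=cv2.INTER_CUBIC); B=cv2.resize(b,(800,475),interpolation=cv2.INTER_CUBIC)
cv2.imwrite("pics/sidec.png",A); cv2.imwrite("pics/topc.png",B)
E
```

```text
(no output)
```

View pics/sidec.png

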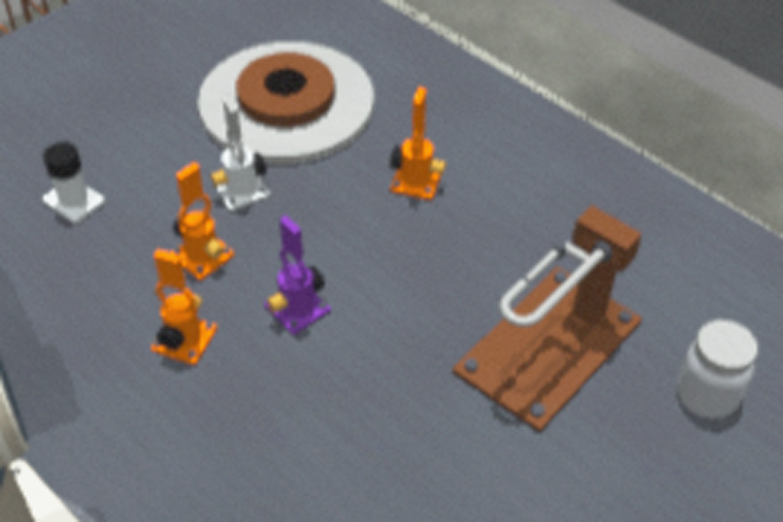

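View pics/topc.png

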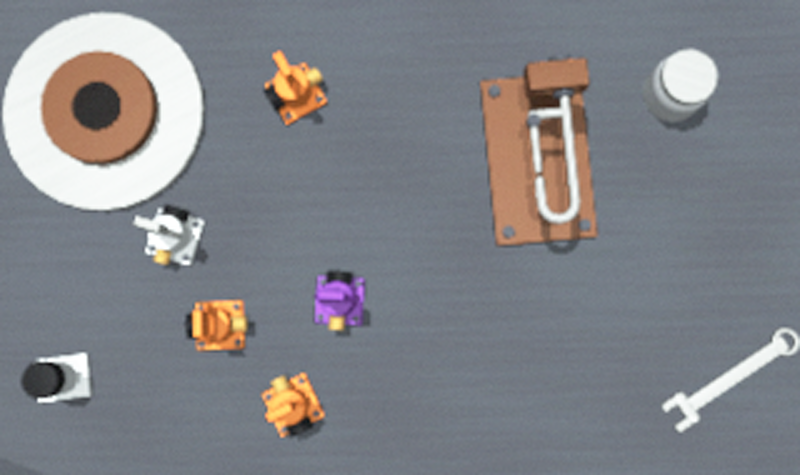

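```bash
cat > h.py <<'E'
import numpy as np,cv2
from scipy.spatial.transform import Rotation as R
from scipy.optimize import minimize
def proj(P,cam):
    q=(np.asarray(P)-cam["xyz"])@R.from_rotvec(cam["rotation"]).as_matrix() if np.ndim(cam["rotation"])==1 else (np.asarray(P)-cam["xyz"])@cam["rotation"]
    K=cam["camera_matrix"]; return q[:,:2]/q[:,2:]*[K[0,0],K[1,1]]+[K[0,2],K[1,2]]
def box(x0,x1,y0,y1,z0,z1): return np.array([[x,y,z] for x in(x0,x1) for y in(y0,y1) for z in(z0,z1)],float)
th=np.linspace(0,2*np.pi,24,endpoint=False)
def cyl(r,z0,z1): return np.array([[r*np.cos(t),r*np.sin(t),z] for t in th for z in(z0,z1)])
def xcyl(r,x0,x1,z): return np.array([[x,r*np.cos(t),z+r*np.sin(t)] for t in th for x in(x0,x1)])
ring=[np.vstack([[[x,rr*np.cos(t),79+rr*np.sin(t)] for rr in(17,24) for x in(-3,3)] for t in (a,a+.27)]) for a in th]
VALVE=[box(-28,28,-28,28,0,9),cyl(20,9,60),xcyl(8,-35,35,35),box(-5,5,-14,14,101,146)]+ring
STAND=[box(-100,100,-60,60,0,10),box(85,115,-32,32,120,155),box(85,115,-16,16,10,120)]
def render(parts,pose,cam,s=4):
    x,y,yaw=pose; c,sn=np.cos(yaw),np.sin(yaw); M=np.array([[c,-sn,0],[sn,c,0],[0,0,1]])
    im=np.zeros((400*s,640*s),np.uint8)
    for p in parts:
        uv=(proj(p@M.T+[x,y,0],cam)+.5)*s
        cv2.fillConvexPoly(im,cv2.convexHull(uv.astype(np.float32)).round().astype(np.int32),255)
    return cv2.resize(im,(640,400),interpolation=cv2.INTER_AREA)/255.
def fit(parts,masks,cams_,p0,step=(15,15,.25)):
    def f(p):
        p=[p[0],p[1],p[2]/100]; e=0
        for m,c in zip(masks,cams_):
            r=render(parts,p,c); e+=1-np.minimum(r,m).sum()/np.maximum(r,m).sum()
        return e
    p0=np.array([p0[0],p0[1],p0[2]*100]); S=np.vstack([p0]+[p0+d for d in np.diag([step[0],step[1],step[2]*100])])
    b=minimize(f,p0,method="Nelder-Mead",options=dict(initial_simplex=S,xatol=.1,fatol=1e-4,maxiter=200))
    return b.x*[1,1,.01],b.fun
E
python3 - <<'E'
from h import *
from workcell import ctrl,cams
import pickle
C=[];MV=[];MS=[];MB=[]
for n,vp,sr in [("side",(272,163),(335,170,420,262)),("top",(227,205),(345,125,405,215))]:
    d=cams.get_image(n); C.append(d)
    cu=[c for c in cams.cut_out(n,"valve") if np.hypot(c["rect"][0]-vp[0],c["rect"][1]-vp[1])<10]
    print(n,[(c["p"],c["rect"],c["pixels"].sum()) for c in cu]); MV.append(cu[0]["pixels"].astype(float) if cu else None)
    hsv=cv2.cvtColor(d["image"],cv2.COLOR_RGB2HSV); m=((hsv[...,0]<20)&(hsv[...,1]>70)).astype(np.uint8)
    k=np.zeros_like(m); x0,y0,x1,y1=sr; k[y0:y1,x0:x1]=1; m=cv2.morphologyEx(m*k,cv2.MORPH_CLOSE,np.ones((9,9),np.uint8)); MS.append(m.astype(float))
pickle.dump((C,MV,MS),open("d.pkl","wb"))
for y in (-.26,.1):
  print("valve",fit(VALVE,MV,C,(395,225,y)))
s,e=fit(STAND,MS,C,(480,-180,.09)); print("stand",s,e)
for i in range(2): print(fit(VALVE,MV[i:i+1],C[i:i+1],(395,225,-.26)),fit(STAND,MS[i:i+1],C[i:i+1],s,(5,5,.05)))
E
```

```text
side [(0.71, [272.0, 162.1, 22.2, 35.9], np.int64(382))]
top [(0.94, [225.0, 205.1, 28.8, 26.0], np.int64(413))]
valve (array([ 3.95e+02,  2.25e+02, -2.60e-01]), np.float64(2.0))
valve (array([3.95e+02, 2.25e+02, 1.00e-01]), np.float64(2.0))
stand [ 6.12507801e+02 -1.83497768e+02  5.91502787e-02] 0.3627063508791011
(array([ 3.95e+02,  2.25e+02, -2.60e-01]), np.float64(1.0)) (array([ 6.14066249e+02, -1.78585170e+02,  6.49151488e-02]), np.float64(0.17338383423820625))
(array([ 3.95e+02,  2.25e+02, -2.60e-01]), np.float64(1.0)) (array([ 6.12372342e+02, -1.84471519e+02,  5.95288325e-02]), np.float64(0.15172914106447688))
```

```bash
python3 - <<'E'
from h import *
import pickle
C,MV,MS=pickle.load(open("d.pkl","rb"))
for y in (-.26,.0):
  v,e=fit(VALVE,MV,C,(505,230,y)); print("valve",v,e)
for i in range(2): print(fit(VALVE,MV[i:i+1],C[i:i+1],v,(5,5,.1)))
s=(612.5,-183.5,.06)
out=[]
for i,(a,b) in enumerate([((240,130,300,190),(330,165,430,270)),((205,180,265,240),(335,120,435,225))]):
    for parts,p,m,(x0,y0,x1,y1) in [(VALVE,v,MV[i],a),(STAND,s,MS[i],b)]:
        r=render(parts,p,C[i]); im=C[i]["image"][:,:,::-1].copy()
        k=390//max(x1-x0,y1-y0); g=cv2.resize(im[y0:y1,x0:x1],None,fx=k,fy=k,interpolation=cv2.INTER_CUBIC)
        for q,col in((r,(0,255,0)),(m,(0,0,255))):
            cs,_=cv2.findContours((cv2.resize(q[y0:y1,x0:x1],None,fx=k,fy=k)>.5).astype(np.uint8),0,1); cv2.drawContours(g,cs,-1,col,1)
        o=np.zeros((300,400,3),np.uint8); g=cv2.resize(g,None,fx=300/max(g.shape),fy=300/max(g.shape),interpolation=cv2.INTER_AREA); o[:g.shape[0],:g.shape[1]]=g; out.append(o)
cv2.imwrite("pics/fit.png",np.vstack([np.hstack(out[:2]),np.hstack(out[2:])]))
E
```

```text
valve [ 5.28908775e+02  2.52959435e+02 -3.25131007e-01] 0.22974428178843642
valve [ 5.29212907e+02  2.53556524e+02 -3.36088191e-01] 0.22958569101739512
(array([ 5.30181158e+02,  2.55837018e+02, -3.35551518e-01]), np.float64(0.10723251302727166))
(array([ 5.29238885e+02,  2.52651568e+02, -3.41781371e-01]), np.float64(0.09956404220071491))
```

View pics/fit.png

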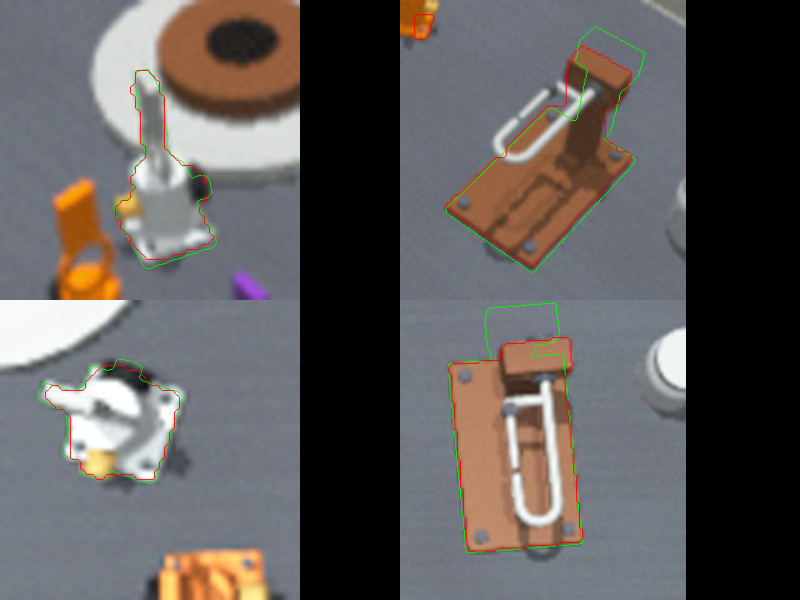

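```bash
cat >> h.py <<'E'
def standparts(p):
    x,y,yaw,dx,dy,w,hz=p
    return [box(dx-100,dx+100,dy-60,dy+60,0,10),box(85,115,-32,32,hz,155),box(85,115,-w,w,10,hz)]
E
python3 - <<'E'
from h import *
import pickle
C,MV,MS=pickle.load(open("d.pkl","rb"))
for m in MS:
    n,l,st,_=cv2.connectedComponentsWithStats((m>0).astype(np.uint8)); k=1+np.argmax(st[1:,4]); m[l!=k]=0
def err(p,idx=(0,1)):
    return sum(1-np.minimum(r,MS[i]).sum()/np.maximum(r,MS[i]).sum() for i in idx for r in [render(standparts(p),p[:3],C[i])])
sc=np.array([1,1,.01,1,1,1,1.])
for idx in((0,1),(0,),(1,)):
    best=None
    for x0 in((585,-205,.06,27,20,18,115),(600,-195,.06,12,12,15,120)):
        p0=np.array(x0)/sc; S=np.vstack([p0]+[p0+d for d in np.diag([8,8,3,-8,-8,6,8])])
        b=minimize(lambda q:err(q*sc,idx),p0,method="Nelder-Mead",options=dict(initial_simplex=S,xatol=.1,fatol=1e-4,maxiter=500,maxfev=800))
        if best is None or b.fun<best.fun: best=b
    p=best.x*sc; print(idx,p.round(3),best.fun)
    if len(idx)==2: np.save("stand.npy",p); P=p
# overlay with hook at nominal
c,s=np.cos(P[2]),np.sin(P[2]); M=np.array([[c,-s,0],[s,c,0],[0,0,1]])
a=np.linspace(-np.pi/2,-3*np.pi/2,15)
hk=np.array([[85,0,135]]+[[-35+18*np.cos(t),18+18*np.sin(t),135] for t in a]+[[-5,36,135],[55,36,135]],float)
out=[]
for i,(x0,y0,x1,y1) in enumerate([(330,165,430,265),(335,120,435,220)]):
    k=8; g=cv2.resize(C[i]["image"][y0:y1,x0:x1,::-1],None,fx=k,fy=k,interpolation=cv2.INTER_CUBIC)
    r=render(standparts(P),P[:3],C[i]); cs,_=cv2.findContours((cv2.resize(r[y0:y1,x0:x1],None,fx=k,fy=k)>.5).astype(np.uint8),0,1); cv2.drawContours(g,cs,-1,(0,255,0),1)
    uv=((proj(hk@M.T+[P[0],P[1],0],C[i])+.5-[x0,y0])*k).astype(np.int32); cv2.polylines(g,[uv],False,(0,0,255),1); out.append(cv2.resize(g,(400,400)))
cv2.imwrite("pics/fit2.png",np.hstack(out))
E
```

```text
(0, 1) [ 5.77572e+02 -1.96880e+02  8.50000e-02  3.83340e+01  1.18930e+01
  2.05940e+01  1.18582e+02] 0.12512967848890655
(0,) [ 5.78448e+02 -1.90359e+02  5.90000e-02  3.83690e+01  8.58200e+00
  2.02570e+01  1.14335e+02] 0.046572337356248106
(1,) [ 5.84014e+02 -2.03978e+02  6.80000e-02  3.12830e+01  1.79250e+01
  1.82390e+01  1.15723e+02] 0.05026126397825392
```

View pics/fit2.png

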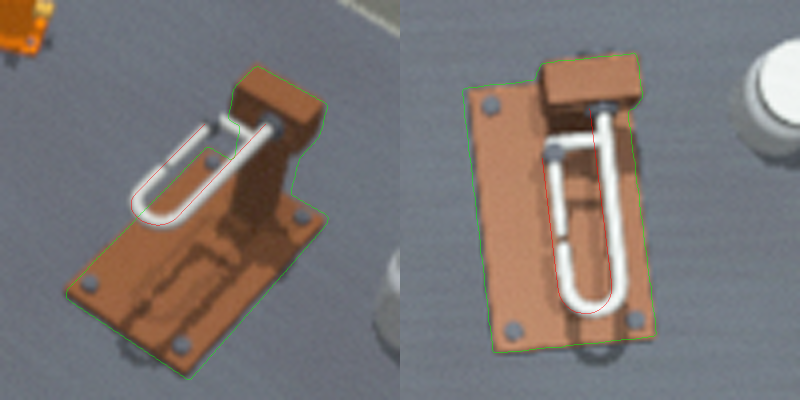

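```bash
cat >> h.py <<'E'
def go(target,yaw=None,o=None):
    "shift (units of 25 mm) in tool axes and turn (units of 5deg) to reach TCP target; yaw = angle of tool y from world y"
    from workcell import ctrl
    o=o or ctrl.get_obs(); T=R.from_rotvec(o["orientation"]).as_matrix(); y=np.arctan2(-T[0,1],T[1,1])
    d=T.T@(np.array(target)-o["ee_pos"])/25
    print("t",round(o["t"],2),"pos",o["ee_pos"].round(1),"yaw",round(y,4),"tilt",T[:2,2].round(4),"F",o["ft_force"].round(2),"w",round(o["width"],1),"grip",round(o["grasp_force"],1),"M",o["moment"].round(2))
    t=None if yaw is None else -np.degrees(yaw-y)/5
    print("  shift",d.round(3),"turn",None if t is None else round(t,3)); return d,t
def wristcam():
    from workcell import ctrl,cams
    o=ctrl.get_obs(); d=cams.get_image("wrist"); T=R.from_rotvec(o["orientation"]).as_matrix(); m=np.array(d["mount"])
    return dict(image=d["image"],camera_matrix=d["camera_matrix"],xyz=o["ee_pos"]+T@m[:3,3],rotation=T@m[:3,:3])
E
python3 - <<'E'
from h import *
w=wristcam(); from workcell import ctrl
o=ctrl.get_obs(); T=R.from_rotvec(o["orientation"]).as_matrix()
print(w["camera_matrix"].round(1).tolist(),(T.T@(w["xyz"]-o["ee_pos"])).round(1),(T.T@w["rotation"]).round(3).tolist())
go((529.3,253,270),-.335)
E
```

```text
[[352.6, 0.0, 324.3], [0.0, 352.6, 210.5], [0.0, 0.0, 1.0]] [ 8.270e+01  1.000e-01 -1.635e+02] [[0.001, -0.956, -0.295], [1.0, 0.0, 0.001], [-0.001, -0.295, 0.956]]
t 1.15 pos [194.1 594.1 222.7] yaw -0.3158 tilt [-0. -0.] F [-0.61  0.    0.61] w 87.8 grip 0.0 M [-0.03  0.04 -0.02]
  shift [-16.983  -8.805  -1.893] turn 0.22
```

Call:
move_arm --steps '[[[-0.9,-0.47,-0.2],0,0],[[-0.9,-0.47,-0.2],0,0],[[-0.9,-0.47,-0.2],0,0],[[-0.9,-0.47,-0.2],0,0],[[-0.9,-0.47,-0.2],0,0],[[-0.9,-0.47,-0.2],0,0],[[-0.9,-0.47,-0.2],0,0],[[-0.9,-0.47,-0.2],0,0],[[-0.9,-0.47,-0.2],0,0],[[-0.9,-0.47,-0.2],0,0],[[-0.9,-0.47,-0.2],0,0],[[-0.9,-0.47,-0.2],0,0],[[-0.9,-0.47,-0.2],0,0],[[-0.9,-0.47,-0.2],0,0],[[-0.9,-0.47,-0.2],0,0],[[-0.9,-0.47,-0.2],0,0],[[-0.9,-0.47,-0.2],0,0],[[-0.9,-0.47,-0.2],0.2,0],[[-0.8,-0.34,0],0,0],[[0,0,0],0,0]]'

```text
t: 2.82
ee_pos: [532.0, 250.4, 313.1]
orientation: [0.525, 3.096, 0.0]
ft_force: [0.1, 0.4, 0.3]
width: 88.0
grasp_force: 0.0
```

```bash
python3 - <<'E'
from h import *
from workcell import cams
import pickle
w=wristcam(); cu=cams.cut_out("wrist","valve"); print([(np.round(c["rect"]).tolist(),c["p"]) for c in cu])
pv=np.array([529.3,253,-.335]); print(proj([[529.3,253,0],[529.3,253,124],[529.3,253,146]],w).round())
m=cu[0]["pixels"].astype(float)
v,e=fit(VALVE,[m],[w],pv,(5,5,.1)); print(v,e)
pickle.dump((w,m),open("w1.pkl","wb"))
go((v[0],v[1],124-18.7),v[2])
P=np.load("stand.npy"); go((590,-150,320),.07)
g=w["image"][:,:,::-1].copy(); cs,_=cv2.findContours((render(VALVE,v,w)>.5).astype(np.uint8),0,1); cv2.drawContours(g,cs,-1,(0,255,0),1); cv2.imwrite("pics/w1.png",g)
E
```

```text
[([140.0, 40.0, 114.0, 75.0], 0.97), ([142.0, 157.0, 107.0, 60.0], 0.83), ([255.0, 95.0, 65.0, 55.0], 0.7), ([273.0, 310.0, 47.0, 64.0], 0.61)]
[[325. 162.]
 [325. 183.]
 [325. 188.]]
[ 5.293e+02  2.530e+02 -3.350e-01] 1.0
t 2.92 pos [529.6 252.3 312.5] yaw -0.3349 tilt [-0.0005  0.0001] F [ 0.14  0.76 -0.39] w 87.8 grip 0.0 M [ 0.02 -0.01  0.03]
  shift [0.016 0.024 8.288] turn 0.001
t 2.92 pos [529.6 252.3 312.5] yaw -0.3349 tilt [-0.0005  0.0001] F [ 0.14  0.76 -0.39] w 87.8 grip 0.0 M [ 0.02 -0.01  0.03]
  shift [ -7.572 -14.403  -0.303] turn -4.64
```

View pics/w1.png

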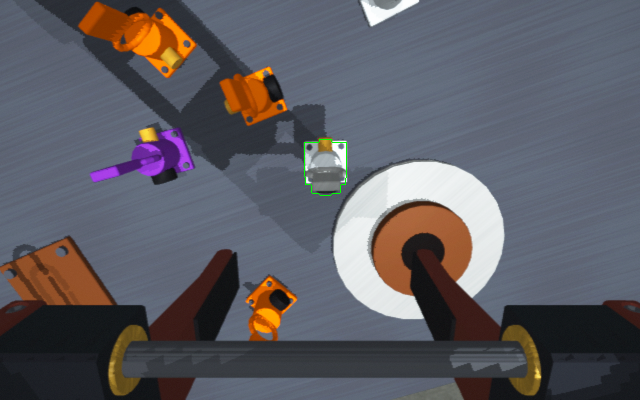

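Call:
move_arm --steps '[[[-0.4,-0.9,0],0,0],[[-0.4,-0.9,0],0,0],[[-0.4,-0.9,0],0,0],[[-0.4,-0.9,0],0,0],[[-0.4,-0.9,0],0,0],[[-0.4,-0.9,0],0,0],[[-0.4,-0.9,0],0,0],[[-0.4,-0.9,0],0,0],[[-0.4,-0.9,0],0,0],[[-0.4,-0.9,0],0,0],[[-0.4,-0.9,0],0,0],[[-0.4,-0.9,0],0,0],[[-0.4,-0.9,0],0,0],[[-0.4,-0.9,0],0,0],[[-0.4,-0.9,0],0,0],[[-0.4,-0.9,0],0,0],[[-0.7,-1.0,0],0,0],[[0,0,0],0,0],[[0,0,0],0,0]]'

```text
t: 4.5
ee_pos: [571.1, -168.9, 312.2]
orientation: [-0.522, -3.097, -0.001]
ft_force: [-0.3, 0.3, -0.3]
width: 88.0
grasp_force: 0.0
```

```bash
python3 - <<'E'
from h import *
import pickle
w=wristcam(); pickle.dump(w,open("w2.pkl","wb")); go((529.3,253,313),-.335)
P=np.load("stand.npy"); g=w["image"][:,:,::-1].copy()
cs,_=cv2.findContours((render(standparts(P),P[:3],w)>.5).astype(np.uint8),0,1); cv2.drawContours(g,cs,-1,(0,255,0),1)
c,s=np.cos(P[2]),np.sin(P[2]); M=np.array([[c,-s,0],[s,c,0],[0,0,1]])
hk=np.array([[85,0,135],[-35,0,135],[-53,18,135],[-35,36,135],[-5,36,135],[55,36,135]],float)
cv2.polylines(g,[proj(hk@M.T+[P[0],P[1],0],w).round().astype(np.int32)],False,(0,0,255),1)
cv2.imwrite("pics/w2.png",g)
E
```

```text
t 4.55 pos [ 571.  -168.1  312.3] yaw -0.3333 tilt [-0.0009  0.0008] F [-0.29  0.55  0.43] w 87.4 grip 0.0 M [-0.01  0.05 -0.04]
  shift [ 7.0870e+00  1.5373e+01 -1.3000e-02] turn 0.019
```

View pics/w2.png

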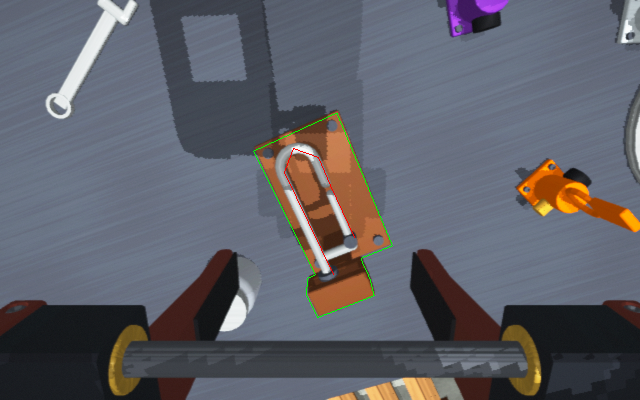

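```bash
python3 - <<'E'
from h import *
import pickle
C,MV,MS=pickle.load(open("d.pkl","rb")); w=pickle.load(open("w2.pkl","rb"))
hsv=cv2.cvtColor(w["image"],cv2.COLOR_RGB2HSV); m=((hsv[...,0]<20)&(hsv[...,1]>70)).astype(np.uint8); k=np.zeros_like(m); k[100:325,240:400]=1
MS.append(cv2.morphologyEx(m*k,cv2.MORPH_CLOSE,np.ones((21,21),np.uint8)).astype(float)); C.append(w)
for i,mm in enumerate(MS):
    n,l,st,_=cv2.connectedComponentsWithStats((mm>0).astype(np.uint8)); j=1+np.argmax(st[1:,4]); mm[l!=j]=0
sc=np.array([1,1,.01,1,1,1,1.])
def err(p,idx): return sum(1-np.minimum(r,MS[i]).sum()/np.maximum(r,MS[i]).sum() for i in idx for r in [render(standparts(p),p[:3],C[i],3)])
P0=np.load("stand.npy")
for idx in((0,1,2),(2,)):
    p0=P0/sc; S=np.vstack([p0]+[p0+d for d in np.diag([5,5,2,-5,-5,3,3])])
    b=minimize(lambda q:err(q*sc,idx),p0,method="Nelder-Mead",options=dict(initial_simplex=S,xatol=.1,fatol=1e-4,maxfev=700)); p=b.x*sc; print(idx,p.round(3),b.fun)
    if len(idx)==3: P=p; np.save("stand3.npy",p)
# hook: white pixels -> fit tube (x,y,yaw) world from wrist and top
def tube(a,b,r): return np.vstack([[q+[r*np.cos(t),r*np.sin(t),0] for q in (np.array(a,float),np.array(b,float)) for t in th]])
aa=np.linspace(-np.pi/2,-3*np.pi/2,13); pts=[[84,0,135]]+[[-35+18*np.cos(t),18+18*np.sin(t),135] for t in aa]+[[-5,36,135]]
HOOK=[tube(pts[i],pts[i+1],5) for i in range(len(pts)-1)]+[tube([-5,36,135],[55,36,135],4),tube([62,0,135],[62,36,135],4)]
def white(c,box_):
    x0,y0,x1,y1=box_; h=cv2.cvtColor(c["image"],cv2.COLOR_RGB2HSV); mm=((h[...,1]<45)&(h[...,2]>120)).astype(np.uint8); kk=np.zeros_like(mm); kk[y0:y1,x0:x1]=1
    mm*=kk; n,l,st,_=cv2.connectedComponentsWithStats(mm); j=1+np.argmax(st[1:,4]); return (l==j).astype(float)
WM=[white(C[1],(355,135,400,210)),white(w,(265,140,365,280))]; print([x.sum() for x in WM])
for s in([0,1],[0],[1]):
    q,e=fit(HOOK,[WM[i] for i in s],[[C[1],w][i] for i in s],(P[0],P[1]-4,P[2]),(5,5,.05))
    c_,s_=np.cos(q[2]),np.sin(q[2]); d=q[:2]-P[:2]; print("hook",s,q.round(3),e,"offset in stand",(c_*d[0]+s_*d[1]).round(1),(-s_*d[0]+c_*d[1]).round(1))
E
```

```text
(0, 1, 2) [ 5.77295e+02 -1.95827e+02  7.80000e-02  3.67570e+01  1.17480e+01
  2.07860e+01  1.20431e+02] 0.1626066910971824
(2,) [ 5.76472e+02 -1.94174e+02  7.10000e-02  3.53870e+01  1.05290e+01
  2.26650e+01  1.15064e+02] 0.01861835267586387
[np.float64(427.0), np.float64(2117.0)]
hook [0, 1] [ 5.79466e+02 -2.02283e+02  7.20000e-02] 0.621537372826332 offset in stand 1.7 -6.6
hook [0] [ 5.80244e+02 -2.03162e+02  5.70000e-02] 0.16293608093932932 offset in stand 2.5 -7.5
hook [1] [ 5.77935e+02 -2.00614e+02  6.20000e-02] 0.28684125533420823 offset in stand 0.3 -4.8
```

Call:
move_arm --steps '[[[0.4,0.9,0],0,0],[[0.4,0.9,0],0,0],[[0.4,0.9,0],0,0],[[0.4,0.9,0],0,0],[[0.4,0.9,0],0,0],[[0.4,0.9,0],0,0],[[0.4,0.9,0],0,0],[[0.4,0.9,0],0,0],[[0.4,0.9,0],0,0],[[0.4,0.9,0],0,0],[[0.4,0.9,0],0,0],[[0.4,0.9,0],0,0],[[0.4,0.9,0],0,0],[[0.4,0.9,0],0,0],[[0.4,0.9,0],0,0],[[0.4,0.9,0],0,0],[[0.7,0.97,0],0,0],[[0,0,0],0,0],[[0,0,0],0,0]]'

```text
t: 6.13
ee_pos: [527.4, 254.2, 312.5]
orientation: [-0.514, -3.099, 0.0]
ft_force: [0.4, 0.6, 0.1]
width: 88.0
grasp_force: 0.0
```

```bash
python3 - <<'E'
from h import *
go((529.3,253,105.3),-.335)
E
```

```text
t 6.13 pos [527.4 254.2 312.5] yaw -0.3288 tilt [-0.0007 -0.0001] F [0.38 0.63 0.11] w 88.0 grip 0.0 M [-0.04  0.03  0.02]
  shift [-0.092 -0.019  8.29 ] turn 0.071
```

Call:
move_arm --steps '[[[-0.05,-0.02,1],0.05,0],[[0,0,1],0,0],[[0,0,1],0,0],[[0,0,1],0,0],[[0,0,1],0,0],[[0,0,1],0,0],[[0,0,1],0,0],[[0,0,0.8],0,0],[[0,0,0.3],0,0],[[0,0,0.15],0,0],[[0,0,0],0,0],[[0,0,0],0,0]]'

```text
t: 7.13
ee_pos: [530.9, 251.3, 107.5]
orientation: [0.528, 3.096, 0.001]
ft_force: [0.7, 0.1, -0.9]
width: 88.0
grasp_force: 0.0
```

```bash
python3 - <<'E'
from h import *
go((529.3,253,105.3),-.335)
E
```

```text
t 7.13 pos [530.9 251.3 107.5] yaw -0.3377 tilt [0.0014 0.0006] F [ 0.67  0.06 -0.86] w 88.0 grip 0.0 M [ 0.   -0.01  0.01]
  shift [0.083 0.044 0.089] turn -0.03
```

Call:
move_arm --steps '[[[0,0,0],0,1],[[0,0,0],0,1],[[0,0,0],0,1],[[0,0,0],0,1],[[0,0,0],0,1],[[0,0,0],0,1],[[0,0,0],0,1],[[0,0,0],0,1],[[0,0,0],0,1]]'

```text
t: 7.88
ee_pos: [530.2, 251.1, 106.4]
orientation: [-0.528, -3.097, 0.0]
ft_force: [-0.0, -0.3, -0.2]
width: 31.3
grasp_force: 0.1
```

Call:
move_arm --steps '[[[0,0,0],0,1],[[0,0,0],0,1],[[0,0,0],0,1],[[0,0,0],0,1]]'

```text
t: 8.22
ee_pos: [530.2, 251.1, 106.3]
orientation: [-0.528, -3.097, -0.0]
ft_force: [0.5, 0.6, -2.5]
width: 27.9
grasp_force: 30.0
```

Call:
move_arm --steps '[[[0,0,-0.2],0,1],[[0,0,-0.6],0,1],[[0,0,-1],0,1],[[0,0,-1],0,1],[[0,0,-1],0,1],[[0,0,-1],0,1],[[0,0,-1],0,1],[[0,0,-0.8],0,1],[[0,0,-0.4],0,1],[[0,0,0],0,1],[[0,0,0],0,1],[[0,0,0],0,1]]'

```text
t: 9.22
ee_pos: [529.2, 250.6, 279.7]
orientation: [-0.527, -3.094, 0.003]
ft_force: [-0.3, -0.0, -4.3]
width: 27.6
grasp_force: 30.0
```

```bash
python3 - <<'E'
from h import *
go((577.8,-115,281.3),.066)
E
```

```text
t 9.22 pos [529.2 250.6 279.7] yaw -0.3376 tilt [-0.0028 -0.0013] F [-0.3  -0.04 -4.34] w 27.6 grip 30.0 M [-0.07 -0.   -0.01]
  shift [ -6.678 -13.155  -0.052] turn -4.625
```

Call:
move_arm --steps '[[[-0.1,-0.2,0],0,1],[[-0.28,-0.55,0],0,1],[[-0.43,-0.85,0],0,1],[[-0.45,-0.9,0],0,1],[[-0.45,-0.9,0],0,1],[[-0.45,-0.9,0],0,1],[[-0.45,-0.9,0],0,1],[[-0.45,-0.9,0],0,1],[[-0.45,-0.9,0],0,1],[[-0.45,-0.9,0],0,1],[[-0.45,-0.9,0],0,1],[[-0.45,-0.9,0],0,1],[[-0.45,-0.9,0],0,1],[[-0.45,-0.9,0],0,1],[[-0.45,-0.9,0],0,1],[[-0.3,-0.5,0],0,1],[[-0.17,-0.25,0],0,1],[[0,0,0],-0.6,1],[[0,0,0],-0.9,1],[[0,0,0],-0.9,1]]'

```text
t: 10.88
ee_pos: [578.6, -113.9, 280.7]
orientation: [-0.195, -3.134, -0.001]
ft_force: [-0.6, 0.1, -3.7]
width: 27.9
grasp_force: 30.0
```

Call:
move_arm --steps '[[[0,0,0],-0.9,1],[[0,0,0],-0.9,1],[[0,0,0],-0.42,1],[[0,0,0],0,1],[[0,0,0],0,1],[[0,0,0],0,1]]'

```text
t: 11.38
ee_pos: [578.8, -114.0, 281.1]
orientation: [0.102, -3.139, -0.0]
ft_force: [0.7, 1.2, -4.1]
width: 27.2
grasp_force: 30.0
```

```bash
python3 - <<'E'
from h import *
import pickle
from workcell import cams
w=wristcam(); d,t=go((577.8,-115,162.3),.066); pickle.dump(w,open("w3.pkl","wb")); cv2.imwrite("pics/w3.png",w["image"][:,:,::-1])
E
```

```text
t 11.43 pos [ 578.9 -114.1  281.2] yaw 0.0649 tilt [-0.0004  0.0002] F [ 0.24  0.73 -4.25] w 27.5 grip 30.0 M [-0.04 -0.   -0.04]
  shift [ 0.043 -0.035  4.756] turn -0.013
```

View pics/w3.png

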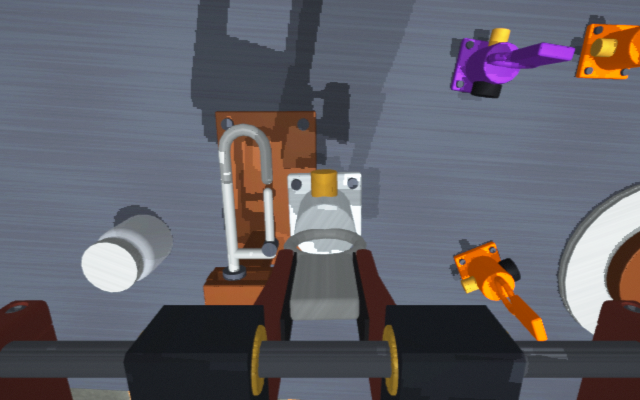

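Call:
move_arm --steps '[[[0,0,0.3],0,1],[[0,0,0.6],0,1],[[0,0,0.8],0,1],[[0,0,0.8],0,1],[[0,0,0.8],0,1],[[0,0,0.7],0,1],[[0,0,0.5],0,1],[[0,0,0.25],0,1],[[0,0,0],0,1],[[0,0,0],0,1]]'

```text
t: 12.27
ee_pos: [579.2, -114.5, 162.9]
orientation: [-0.103, 3.14, -0.0]
ft_force: [-0.3, 0.3, -4.0]
width: 27.7
grasp_force: 30.0
```

```bash
python3 - <<'E'
from h import *
from workcell import cams,ctrl
import pickle
cams.get_image("top"); f=[]
for i in range(4):
    cams.get_image("top") ; o=ctrl.get_obs(); f.append(np.r_[o["ee_pos"],o["ft_force"],o["moment"]*10])
print(np.round(f,1)); print(np.mean(f,0).round(2))
go((577.8,-115,162.3),.066)
E
```

```text
[[ 5.798e+02 -1.146e+02  1.638e+02 -1.000e-01 -1.000e-01 -3.800e+00
   2.000e-01  7.000e-01 -5.000e-01]
 [ 5.798e+02 -1.146e+02  1.638e+02 -1.000e-01  8.000e-01 -3.300e+00
  -3.000e-01 -6.000e-01  5.000e-01]
 [ 5.797e+02 -1.146e+02  1.638e+02  1.000e-01 -4.000e-01 -5.400e+00
   5.000e-01  3.000e-01 -1.000e-01]
 [ 5.795e+02 -1.145e+02  1.637e+02 -5.000e-01 -4.000e-01 -4.200e+00
   1.000e-01  1.000e-01  3.000e-01]]
[ 5.7969e+02 -1.1456e+02  1.6377e+02 -1.4000e-01 -5.0000e-02 -4.1800e+00
  1.4000e-01  1.1000e-01  6.0000e-02]
t 12.52 pos [ 579.5 -114.5  163.7] yaw 0.0656 tilt [ 0.0017 -0.0004] F [-0.48 -0.45 -4.25] w 27.9 grip 30.0 M [0.01 0.01 0.03]
  shift [ 0.069 -0.015  0.054] turn -0.005
```

Call:
move_arm --steps '[[[0.05,-0.1,0.03],0,1],[[0,-0.2,0.02],0,1],[[0,-0.15,0],0,1],[[0,-0.1,0],0,1],[[0,0,0],0,1],[[0,0,0],0,1]]'

```text
t: 13.02
ee_pos: [578.5, -128.5, 161.4]
orientation: [0.102, -3.14, -0.0]
ft_force: [0.5, 0.6, -3.4]
width: 27.5
grasp_force: 30.0
```

```bash
cat > m.py <<'E'
from h import *
from workcell import cams,ctrl
f=[]
for i in range(3):
    o=ctrl.get_obs(); f.append(np.r_[o["ee_pos"],o["ft_force"],o["moment"]]); cams.get_image("wrist")
o=ctrl.get_obs(); f.append(np.r_[o["ee_pos"],o["ft_force"],o["moment"]]); a=np.mean(f,0)
H=np.array([578.5,-201]); c,s=np.cos(.066),np.sin(.066); d=a[:2]-H
print("t %.2f pos"%o["t"],a[:3].round(1),"hookframe",np.round([c*d[0]+s*d[1],-s*d[0]+c*d[1],a[2]-27.3],1),"F hook",np.round([c*a[3]+s*a[4],-s*a[3]+c*a[4],a[5]],2),"M",a[6:].round(2), "w",round(o["width"],1))
E
python3 m.py
```

```text
t 13.17 pos [ 578.5 -128.3  161.4] hookframe [  4.8  72.5 134.1] F hook [ 0.27  0.14 -4.32] M [ 0.01 -0.   -0.  ] w 27.5
```

Call:
move_arm --steps '[[[0,-0.1,0],0,1],[[0,-0.1,0],0,1],[[0,0,0],0,1],[[0,0,0],0,1],[[0,0,0],0,1]]'

```text
t: 13.58
ee_pos: [578.9, -133.2, 161.4]
orientation: [0.103, -3.14, -0.0]
ft_force: [-0.5, -0.4, -3.8]
width: 27.8
grasp_force: 30.0
```

```bash
python3 m.py
```

```text
t 13.73 pos [ 578.9 -133.2  161.4] hookframe [  4.9  67.6 134.1] F hook [-0.06 -0.18 -4.36] M [ 0.04  0.02 -0.  ] w 27.7
```

Call:
move_arm --steps '[[[0,-0.04,0],0,1],[[0,-0.02,0],0,1],[[0,0,0],0,1],[[0,0,0],0,1]]'

```text
t: 14.07
ee_pos: [579.0, -134.8, 161.4]
orientation: [0.103, -3.14, -0.0]
ft_force: [0.5, 0.0, -3.4]
width: 27.9
grasp_force: 30.0
```

```bash
python3 m.py
```

```text
t 14.22 pos [ 579.  -134.7  161.4] hookframe [  4.9  66.1 134.1] F hook [-0.03 -0.22 -4.04] M [ 0.03 -0.02 -0.01] w 27.8
```

Call:
move_arm --steps '[[[0,-0.04,0],0,1],[[0,-0.02,0],0,1],[[0,0,0],0,1],[[0,0,0],0,1]]'

```text
t: 14.55
ee_pos: [579.1, -136.2, 161.4]
orientation: [-0.103, 3.14, -0.0]
ft_force: [-0.0, -0.6, -2.9]
width: 28.2
grasp_force: 30.0
```

```bash
python3 m.py
```

```text
t 14.70 pos [ 579.1 -136.2  161.4] hookframe [  4.9  64.6 134.1] F hook [-0.23 -0.34 -3.69] M [ 0.03 -0.01 -0.02] w 28.0
```

Call:
move_arm --steps '[[[0,-0.03,0],0,1],[[0,-0.03,0],0,1],[[0,0,0],0,1],[[0,0,0],0,1]]'

```text
t: 15.03
ee_pos: [579.2, -137.6, 161.4]
orientation: [0.103, -3.14, -0.0]
ft_force: [0.6, 0.3, -3.7]
width: 28.0
grasp_force: 30.0
```

```bash
python3 m.py
```

```text
t 15.18 pos [ 579.2 -137.6  161.4] hookframe [  4.9  63.2 134.1] F hook [-0.02  0.93 -3.95] M [0.25 0.   0.01] w 27.5
```

Call:
move_arm --steps '[[[0,-0.03,0],0,1],[[0,-0.03,0],0,1],[[0,0,0],0,1],[[0,0,0],0,1]]'

```text
t: 15.52
ee_pos: [579.2, -139.1, 161.4]
orientation: [0.103, -3.14, -0.0]
ft_force: [0.3, 3.0, -4.3]
width: 28.0
grasp_force: 30.0
```

```bash
python3 m.py
```

```text
t 15.67 pos [ 579.2 -139.1  161.4] hookframe [  4.8  61.8 134.1] F hook [-0.17  2.86 -3.91] M [ 0.57  0.05 -0.01] w 28.1
```

Call:
move_arm --steps '[[[0,-0.03,0],0,1],[[0,-0.03,0],0,1],[[0,0,0],0,1],[[0,0,0],0,1]]'

```text
t: 16.0
ee_pos: [579.3, -140.7, 161.4]
orientation: [0.103, -3.14, -0.0]
ft_force: [-0.2, 2.1, -2.6]
width: 27.5
grasp_force: 30.0
```

```bash
python3 m.py
```

```text
t 16.15 pos [ 579.3 -140.7  161.4] hookframe [  4.8  60.1 134.1] F hook [-0.29  2.56 -3.3 ] M [0.65 0.13 0.  ] w 27.8
```

Call:
move_arm --steps '[[[0,-0.06,0],0,1],[[0,-0.08,0],0,1],[[0,-0.08,0],0,1],[[0,-0.08,0],0,1],[[0,-0.06,0],0,1],[[0,-0.04,0],0,1],[[0,0,0],0,1],[[0,0,0],0,1]]'

```text
t: 16.82
ee_pos: [580.3, -150.6, 161.5]
orientation: [-0.103, 3.139, 0.0]
ft_force: [1.4, 4.5, -4.2]
width: 27.8
grasp_force: 30.0
```

```bash
python3 m.py
```

```text
t 16.97 pos [ 580.3 -150.6  161.4] hookframe [  5.1  50.2 134.1] F hook [ 1.24  4.87 -4.11] M [ 1.06 -0.21  0.04] w 27.5
```

Call:
move_arm --steps '[[[0,-0.06,0],0,1],[[0,-0.06,0],0,1],[[0,0,0],0,1],[[0,0,0],0,1]]'

```text
t: 17.3
ee_pos: [580.3, -153.4, 161.4]
orientation: [0.103, -3.14, -0.001]
ft_force: [0.4, 5.2, -4.7]
width: 27.7
grasp_force: 30.0
```

```bash
python3 m.py
```

```text
t 17.45 pos [ 580.2 -153.4  161.3] hookframe [  4.9  47.4 134. ] F hook [ 1.01  4.88 -4.48] M [ 1.13 -0.12  0.02] w 28.0
```

Call:
move_arm --steps '[[[0,-0.05,0],0,1],[[0,0,0],0,1],[[0,0,0],0,1]]'

```text
t: 17.7
ee_pos: [580.2, -154.6, 161.3]
orientation: [0.103, -3.14, -0.001]
ft_force: [0.2, 6.2, -5.0]
width: 27.5
grasp_force: 30.0
```

```bash
python3 m.py
```

```text
t 17.85 pos [ 580.2 -154.6  161.3] hookframe [  4.7  46.2 134. ] F hook [ 0.59  5.67 -4.43] M [ 1.16 -0.11  0.04] w 28.0
```

Call:
move_arm --steps '[[[0,-0.04,0],0,1],[[0,0,0],0,1],[[0,0,0],0,1]]'

```text
t: 18.1
ee_pos: [580.2, -155.5, 161.2]
orientation: [0.103, -3.139, -0.001]
ft_force: [0.1, 5.1, -4.1]
width: 28.0
grasp_force: 30.0
```

```bash
python3 m.py
```

```text
t 18.25 pos [ 580.1 -155.5  161.2] hookframe [  4.6  45.3 133.9] F hook [ 0.36  5.69 -4.66] M [ 1.2  -0.05 -0.  ] w 27.7
```

Call:
move_arm --steps '[[[0,-0.04,0],0,1],[[0,0,0],0,1],[[0,0,0],0,1]]'

```text
t: 18.5
ee_pos: [580.1, -156.5, 161.2]
orientation: [0.103, -3.139, -0.001]
ft_force: [-0.1, 6.2, -3.9]
width: 27.9
grasp_force: 30.0
```

```bash
python3 m.py
```

```text
t 18.65 pos [ 580.1 -156.5  161.2] hookframe [  4.5  44.3 133.9] F hook [ 0.03  5.87 -4.79] M [ 1.19  0.01 -0.  ] w 27.5
```

Call:
move_arm --steps '[[[0,-0.03,0],0,1],[[0,0,0],0,1],[[0,0,0],0,1]]'

```text
t: 18.9
ee_pos: [580.1, -157.2, 161.1]
orientation: [0.103, -3.139, -0.001]
ft_force: [0.4, 4.8, -4.9]
width: 28.1
grasp_force: 30.0
```

```bash
python3 m.py
```

```text
t 19.05 pos [ 580.1 -157.2  161.1] hookframe [  4.5  43.6 133.8] F hook [ 0.38  5.35 -4.91] M [ 1.24 -0.    0.  ] w 27.9
```

Call:
move_arm --steps '[[[0,-0.03,0],0,1],[[0,0,0],0,1],[[0,0,0],0,1]]'

```text
t: 19.3
ee_pos: [580.1, -157.5, 161.1]
orientation: [0.103, -3.139, -0.003]
ft_force: [-0.5, 7.7, -5.3]
width: 27.8
grasp_force: 30.0
```

```bash
python3 m.py
```

```text
t 19.45 pos [ 580.1 -157.5  161.1] hookframe [  4.5  43.3 133.8] F hook [ 0.64  7.48 -4.83] M [ 1.64 -0.01 -0.  ] w 27.9
```

Call:
move_arm --steps '[[[0,-0.03,0],0,1],[[0,0,0],0,1],[[0,0,0],0,1]]'

```text
t: 19.7
ee_pos: [580.1, -157.7, 161.1]
orientation: [0.102, -3.139, -0.004]
ft_force: [-0.2, 9.5, -3.2]
width: 28.1
grasp_force: 30.0
```

```bash
python3 m.py
```

```text
t 19.85 pos [ 580.1 -157.7  161.1] hookframe [  4.5  43.1 133.8] F hook [ 0.52  9.85 -3.71] M [ 2.08 -0.01  0.02] w 28.0
```

Call:
move_arm --steps '[[[0,0.04,0],0,1],[[0.06,0,0],0,1],[[0.06,0,0],0,1],[[0.06,0,0],0,1],[[0,0,0],0,1],[[0,0,0],0,1]]'

```text
t: 20.35
ee_pos: [575.9, -159.2, 161.4]
orientation: [-0.103, 3.14, -0.002]
ft_force: [0.3, 0.1, -3.5]
width: 28.2
grasp_force: 30.0
```

```bash
python3 m.py
```

```text
t 20.50 pos [ 576.4 -159.2  161.7] hookframe [  0.7  41.8 134.4] F hook [ 0.58  0.42 -4.07] M [ 0.01 -0.04  0.01] w 28.2
```

Call:
move_arm --steps '[[[0.06,0,0],0,1],[[0.06,-0.01,0],0,1],[[0.06,-0.01,0],0,1],[[0,0,0],0,1],[[0,0,0],0,1]]'

```text
t: 20.92
ee_pos: [571.5, -159.3, 161.5]
orientation: [-0.103, 3.14, -0.0]
ft_force: [0.9, -0.2, -3.8]
width: 27.8
grasp_force: 30.0
```

```bash
python3 m.py
```

```text
t 21.07 pos [ 571.6 -159.3  161.5] hookframe [ -4.1  42.1 134.2] F hook [ 0.21  0.01 -4.05] M [0.03 0.   0.01] w 27.8
```

```bash
python3 - <<'E'
from h import *
w=wristcam(); g=w["image"][:,:,::-1]
from workcell import cams
t=cams.get_image("top")["image"][:,:,::-1]
a=cv2.resize(g[90:330,210:450],(600,600),interpolation=cv2.INTER_CUBIC)
cv2.imwrite("pics/w4.png",a)
E
```

```text
(no output)
```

View pics/w4.png

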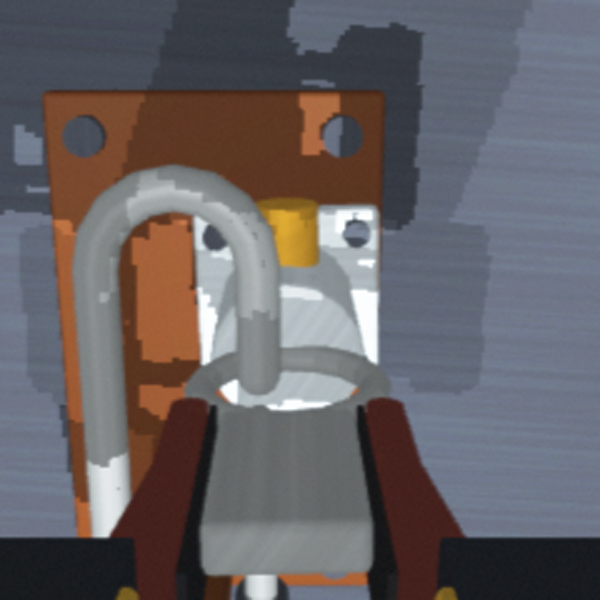

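Call:
move_arm --steps '[[[0.06,0,0],0,1],[[0.08,0,0],0,1],[[0.08,0,0],0,1],[[0.08,-0.03,0],0,1],[[0.1,-0.05,0],0,1],[[0.1,-0.05,0],0,1],[[0.1,-0.03,0],0,1],[[0.06,0,0],0,1],[[0,0,0],0,1],[[0,0,0],0,1]]'

```text
t: 22.0
ee_pos: [555.4, -164.4, 161.5]
orientation: [-0.103, 3.14, -0.0]
ft_force: [0.1, 0.3, -4.0]
width: 27.9
grasp_force: 30.0
```

```bash
python3 m.py; python3 - <<'E'
from h import *
from workcell import ctrl
w=wristcam(); g=w["image"][:,:,::-1]
cv2.imwrite("pics/w5.png",cv2.resize(g[90:330,210:450],(600,600),interpolation=cv2.INTER_CUBIC))
E
```

```text
t 22.15 pos [ 555.5 -164.3  161.5] hookframe [-20.6  38.1 134.2] F hook [ 0.01  0.24 -3.77] M [ 0.01 -0.   -0.  ] w 27.9
```

View pics/w5.png

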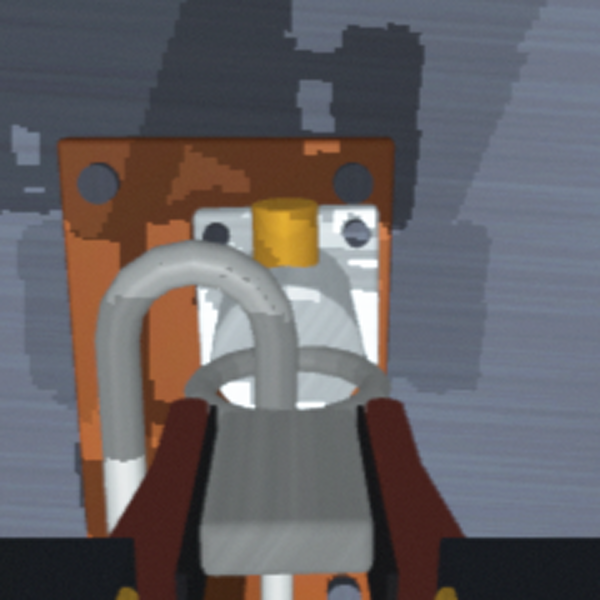

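Call:
move_arm --steps '[[[-0.06,0,0],0,1],[[-0.1,0,0],0,1],[[-0.14,0,0],0,1],[[-0.14,0,0],0,1],[[-0.14,0,0],0,1],[[-0.14,0,0],0,1],[[-0.14,0,0],0,1],[[-0.14,0,0],0,1],[[-0.14,0,0],0,1],[[-0.12,0,0],0,1],[[-0.1,0,0],0,1],[[-0.06,0,0],0,1],[[0,0,0],0,1],[[0,0,0],0,1]]'

```text
t: 23.37
ee_pos: [590.8, -162.0, 161.4]
orientation: [0.103, -3.14, -0.0]
ft_force: [0.1, -1.0, -4.3]
width: 27.9
grasp_force: 30.0
```

```bash
python3 m.py
```

```text
t 23.52 pos [ 590.7 -162.   161.4] hookframe [ 14.7  38.1 134.1] F hook [ 0.1  -0.07 -4.25] M [ 0.03 -0.04 -0.03] w 27.8
```

Call:
move_arm --steps '[[[0,0.08,0],0,1],[[0,0.1,0],0,1],[[0,0.1,0],0,1],[[0,0.06,0],0,1],[[0,0,0],0,1],[[0,0,0],0,1]]'

```text
t: 24.02
ee_pos: [590.3, -153.3, 161.4]
orientation: [0.104, -3.14, 0.0]
ft_force: [0.1, 0.0, -4.3]
width: 27.8
grasp_force: 30.0
```

```bash
python3 m.py
```

```text
t 24.17 pos [ 590.3 -153.4  161.4] hookframe [ 14.9  46.7 134.1] F hook [-0.07 -0.25 -4.42] M [ 0.01 -0.03 -0.01] w 27.8
```

Call:
move_arm --steps '[[[0,0.04,0],0,1],[[0,0.02,0],0,1],[[0,0,0],0,1],[[0,0,0],0,1]]'

```text
t: 24.5
ee_pos: [590.2, -152.0, 161.4]
orientation: [0.103, -3.14, -0.0]
ft_force: [-0.2, -0.1, -5.2]
width: 28.0
grasp_force: 30.0
```

```bash
python3 m.py
```

```text
t 24.65 pos [ 590.2 -152.   161.4] hookframe [ 14.9  48.1 134.1] F hook [-0.74 -0.05 -4.61] M [ 0.    0.   -0.02] w 28.0
```

Call:
move_arm --steps '[[[0,0.04,0],0,1],[[0,0,0],0,1],[[0,0,0],0,1]]'

```text
t: 24.9
ee_pos: [590.2, -151.4, 161.5]
orientation: [-0.103, 3.14, -0.001]
ft_force: [0.6, -2.9, -4.1]
width: 27.7
grasp_force: 30.0
```

```bash
python3 m.py
```

```text
t 25.05 pos [ 590.2 -151.4  161.5] hookframe [ 14.9  48.8 134.2] F hook [-0.53 -3.18 -4.23] M [-0.62 -0.02 -0.  ] w 27.4
```

Contact with the shut gate where it should be; build up to about 8 N.

Call:
move_arm --steps '[[[0,0.03,0],0,1],[[0,0.02,0],0,1],[[0,0,0],0,1],[[0,0,0],0,1]]'

```text
t: 25.38
ee_pos: [590.1, -151.0, 161.5]
orientation: [-0.104, 3.14, -0.003]
ft_force: [-0.2, -7.6, -6.2]
width: 28.1
grasp_force: 30.0
```

```bash
python3 m.py
```

```text
t 25.53 pos [ 590.1 -151.   161.5] hookframe [ 14.9  49.2 134.2] F hook [-0.63 -7.49 -5.72] M [-1.56  0.02 -0.01] w 27.5
```

Call:
move_arm --steps '[[[0,0.01,0],0,1],[[0,0,0],0,1],[[0,0,0],0,1],[[0,0,0],0,1],[[0,0,0],0,1]]'

```text
t: 25.95
ee_pos: [590.1, -150.9, 161.5]
orientation: [-0.103, 3.139, -0.004]
ft_force: [0.6, -8.5, -6.3]
width: 27.5
grasp_force: 30.0
```

```bash
python3 m.py
```

```text
t 26.10 pos [ 590.1 -150.9  161.5] hookframe [ 14.9  49.2 134.2] F hook [-0.44 -8.63 -6.44] M [-1.72 -0.01  0.01] w 28.1
```

Call:
move_arm --steps '[[[0,-0.04,0],0,1],[[0,-0.08,0],0,1],[[0,-0.12,0],0,1],[[0,-0.14,0],0,1],[[0,-0.12,0],0,1],[[0,-0.1,0],0,1],[[0.06,0,0],0,1],[[0.1,0,0],0,1],[[0.14,0,0],0,1],[[0.14,0,0],0,1],[[0.14,0,0],0,1],[[0.14,0,0],0,1],[[0.14,0,0],0,1],[[0.14,0,0],0,1],[[0.14,0,0],0,1],[[0.1,0,0],0,1],[[0.08,0,0],0,1],[[0.04,0,0],0,1],[[0,0,0],0,1],[[0,0,0],0,1]]'

```text
t: 27.77
ee_pos: [557.2, -166.7, 161.5]
orientation: [-0.103, 3.14, -0.0]
ft_force: [0.8, 0.5, -3.4]
width: 27.9
grasp_force: 30.0
```

```bash
python3 m.py
```

```text
t 27.92 pos [ 557.2 -166.7  161.5] hookframe [-19.   35.6 134.2] F hook [-0.08 -0.29 -3.9 ] M [ 0.   -0.01 -0.01] w 27.7
```

Call:
move_arm --steps '[[[0,0,0.06],0,1],[[0,0,0.08],0,1],[[0,0,0.08],0,1],[[0,0,0.06],0,1],[[0,0,0.04],0,1],[[0,0,0],0,1],[[0,0,0],0,1]]'

```text
t: 28.5
ee_pos: [557.0, -166.7, 153.3]
orientation: [0.103, -3.14, -0.0]
ft_force: [1.0, -0.6, -4.0]
width: 27.9
grasp_force: 30.0
```

```bash
python3 m.py
```

```text
t 28.65 pos [ 557.1 -166.7  153.4] hookframe [-19.1  35.6 126.1] F hook [ 0.38 -0.53 -4.06] M [ 0.02  0.   -0.01] w 27.5
```

Contact is due about 3 mm lower; go down in 0.75–1 mm steps.

Call:
move_arm --steps '[[[0,0,0.04],0,1],[[0,0,0.03],0,1],[[0,0,0],0,1],[[0,0,0],0,1]]'

```text
t: 28.98
ee_pos: [557.0, -166.7, 151.6]
orientation: [0.103, -3.14, -0.0]
ft_force: [0.1, -0.1, -4.5]
width: 27.4
grasp_force: 30.0
```

```bash
python3 m.py
```

```text
t 29.13 pos [ 557.1 -166.7  151.7] hookframe [-19.1  35.6 124.4] F hook [ 0.09 -0.16 -4.26] M [ 0.03 -0.01 -0.02] w 27.9
```

Call:
move_arm --steps '[[[0,0,0.03],0,1],[[0,0,0],0,1],[[0,0,0],0,1]]'

```text
t: 29.38
ee_pos: [557.0, -166.7, 150.9]
orientation: [0.103, -3.14, -0.0]
ft_force: [-0.4, 0.2, -4.5]
width: 28.0
grasp_force: 30.0
```

```bash
python3 m.py
```

```text
t 29.53 pos [ 557.  -166.7  150.9] hookframe [-19.1  35.6 123.6] F hook [ 0.13 -0.25 -4.26] M [ 0.04  0.01 -0.01] w 27.7
```

Call:
move_arm --steps '[[[0,0,0.03],0,1],[[0,0,0],0,1],[[0,0,0],0,1]]'

```text
t: 29.78
ee_pos: [557.2, -166.7, 150.3]
orientation: [-0.103, 3.14, -0.0]
ft_force: [0.5, -0.7, -3.7]
width: 28.0
grasp_force: 30.0
```

```bash
python3 m.py
```

```text
t 29.93 pos [ 557.2 -166.7  150.3] hookframe [-19.   35.6 123. ] F hook [ 0.23 -0.32 -3.15] M [ 0.01 -0.04 -0.01] w 28.0
```

Call:
move_arm --steps '[[[0,0,0.02],0,1],[[0,0,0],0,1],[[0,0,0],0,1]]'

```text
t: 30.18
ee_pos: [557.2, -166.7, 150.0]
orientation: [-0.103, 3.14, -0.0]
ft_force: [-0.6, 0.7, 1.4]
width: 27.8
grasp_force: 30.0
```

```bash
python3 m.py
```

```text
t 30.33 pos [ 557.2 -166.8  150. ] hookframe [-19.   35.6 122.7] F hook [-0.74  0.34  1.48] M [0.07 0.15 0.01] w 27.9
```

Call:
move_arm --steps '[[[0,0,-0.01],0,1],[[0,0,0],0,1],[[0,0,0],0,0.66],[[0,0,0],0,0.64],[[0,0,0],0,0.62],[[0,0,0],0,0.6],[[0,0,0],0,0.55],[[0,0,0],0,0.5],[[0,0,0],0,0.4],[[0,0,0],0,0.3],[[0,0,0],0,0.3],[[0,0,0],0,0.3],[[0,0,0],0,0.3]]'

```text
t: 31.42
ee_pos: [557.1, -166.7, 149.9]
orientation: [-0.103, 3.14, -0.0]
ft_force: [-0.4, 0.5, -0.5]
width: 61.4
grasp_force: 0.0
```

```bash
python3 m.py
```

```text
t 31.57 pos [ 557.1 -166.7  149.9] hookframe [-19.1  35.6 122.6] F hook [-0.03  0.33 -0.07] M [0.01 0.01 0.01] w 61.5
```

Released, no force. Rise straight up slowly, then look.

Call:
move_arm --steps '[[[0,0,-0.1],0,0.3],[[0,0,-0.2],0,0.3],[[0,0,-0.4],0,0.3],[[0,0,-0.6],0,0.3],[[0,0,-0.8],0,0.3],[[0,0,-0.9],0,0.3],[[0,0,-0.9],0,0.3],[[0,0,-0.7],0,0.3],[[0,0,-0.4],0,0.3],[[0,0,0],0,0.3],[[0,0,0],0,0.3],[[0,0,0],0,0.3],[[0,0,0],0,0.3]]'

```text
t: 32.65
ee_pos: [556.3, -166.5, 273.6]
orientation: [0.103, -3.138, -0.001]
ft_force: [-0.4, 0.4, 0.2]
width: 61.5
grasp_force: 0.0
```

```bash
python3 - <<'E'
from h import *
from workcell import cams,ctrl
print(ctrl.get_obs()["t"])
w=wristcam()["image"]; s=cams.get_image("side")["image"]
a=cv2.resize(w[60:300,200:440],(400,400),interpolation=cv2.INTER_CUBIC); b=cv2.resize(s[165:265,330:430],(400,400),interpolation=cv2.INTER_CUBIC)
cv2.imwrite("pics/end.png",np.hstack([a,b])[:,:,::-1])
E
```

```text
32.65
```

View pics/end.png

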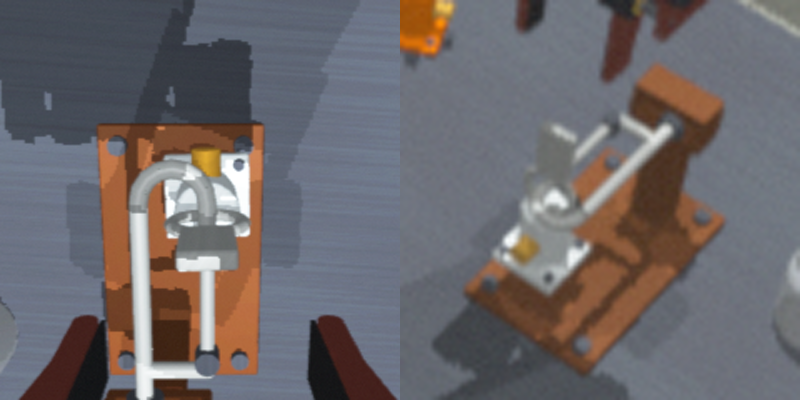

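Call:
move_arm --steps '[[[0,0,0],0,0.3],[[0,0,0],0,0.3],[[0,0,0],0,0.3],[[0,0,0],0,0.3],[[0,0,0],0,0.3],[[0,0,0],0,0.3],[[0,0,0],0,0.3],[[0,0,0],0,0.3],[[0,0,0],0,0.3],[[0,0,0],0,0.3],[[0,0,0],0,0.3],[[0,0,0],0,0.3],[[0,0,0],0,0.3],[[0,0,0],0,0.3],[[0,0,0],0,0.3],[[0,0,0],0,0.3],[[0,0,0],0,0.3],[[0,0,0],0,0.3],[[0,0,0],0,0.3],[[0,0,0],0,0.3]]'

```text
t: 34.42
ee_pos: [557.0, -166.7, 274.9]
orientation: [0.103, -3.14, -0.0]
ft_force: [0.2, -0.5, -1.1]
width: 61.3
grasp_force: 0.0
```

```bash
python3 - <<'E'
from workcell import cams,ctrl
import numpy as np,cv2
a=cams.get_image("wrist")["image"].astype(int)
for i in range(4): b=cams.get_image("wrist")["image"].astype(int)
print("pixels changed on valve",(abs(a-b).max(2)[100:260,240:400]>25).sum())
print(ctrl.close_job())
E
```

```text
pixels changed on valve 0
the job is handed in; nothing more can be done
None
```

The silver valve hangs still on the hook's nose with the gate shut behind the ring; the gate held a tug of about 8.6 N, the highest averaged sideways reading on the hook was 9.9 N, the bystanders were left alone, and I handed the job in at about 35 s.

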